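# Fit the spindle of a spray turntable

## Robot

A 6-joint arm with a two-finger parallel gripper is mounted at the origin on the work surface. World frame = base frame: x ahead of the robot, y to its left, z up, the work surface at z = 0. Lengths are in m, angles in rad, forces in N, time in s.
With the tool pointing down it reaches from about 0.275 to 0.725 m from the base axis. Payload 5.6 kg.
Tool frame: the origin (TCP) lies midway between the tips of the shut fingers; the grasp point (between the pads) lies 19 mm behind it; z points along the fingers, y is the line along which they close (so a half turn about z gives the same grasp; the last joint's range is limited). The gripper opens to 85 mm and grips with 20 to 120 N. Pads are 22 mm wide; open, the fingers measure 114 mm over their backs; the gripper's body (76 mm by 85 mm) begins 54 mm behind the grasp point. The pads swing forward as they close: fully open they stand 13 mm farther back than shut.
Start: joints at [1.571, 0.255, 0.108, 0, -1.424, -0.285], TCP at [0.155, 0.528, 0.231] pointing down, gripper open.
Joint ranges: [-2.95, 2.95], [-1.21, 1.97], [-1.09, 1.5], [-2.87, 1.71], [-2.94, -0.07], [-3.05, 3.05]. Speed limits (rad/s): [2.57, 2.57, 3.14, 3.14, 3.14, 3.14].

## Interface

Orientations are given as [roll, pitch, yaw] about the fixed x, y, z axes, in that order (R = Rz(yaw) Ry(pitch) Rx(roll)).
In Python, from bench import manip gives the robot as it stands.
- The arm moves only by the tool creep_tool, called after "Request:" as name([rows], argument=value, ...), one row to a line, values as JSON. Schema: {"type":"object","properties":{"deltas":{"type":"array","items":{"type":"array","items":{"type":"array","items":{"type":"number"},"minItems":5,"maxItems":5},"minItems":1,"maxItems":8},"minItems":1,"maxItems":1},"grip_n":{"type":"number"},"only":{"type":"string"},"quiet":{"type":"boolean"},"lines":{"type":"string"}},"required":["deltas"],"additionalProperties":false}. deltas is a list that holds a single list of rows (three levels of brackets), with 1 to 8 rows, each of 5 numbers: dx, dy, dz in mm, then a turn about the tool's z in units of 0.2 rad, then the finger opening in m; each row is the pose to reach, as a shift and turn from the pose commanded when the call began, along the tool's axes at that moment; what a row does not reach only later rows make up. A row lasts 1/10 s, in which the tool goes at most 0.05 m and 0.15 rad, less where a joint would pass 70% of its speed; a pose out of reach is approached as far as the arm can. The fingers move at their own pace and stop on an object; grip_n is the grip in N (left out, the last holds). Time passes only in rows, so rows that do not move let the fingers close. The tool returns the time, the measured TCP pose, the force, the opening and the grip force at its end. only (a regular expression) keeps the lines of the reply that match it, lines (a string "A,B") keeps lines A to B, and quiet returns only ok. Input that does not fit is refused with a message, and nothing moves.
- manip.sense(): the state, without advancing time (a new reading comes with each control period).
- manip.read_camera(name): name is "scene" or "side" or "wrist"; returns the picture (384x512x3 uint8, blue, green, red); there is no depth.
- manip.camera_info(name): a dict with "mtx" (3x3 intrinsics, pixels), "distortion" ([k1, k2, p1, p2, k3] as OpenCV has them; the pictures are not rectified), "pose" (4x4, takes a point from camera to world coordinates). Camera axes: x right, y down, z forward; pixel columns grow to the right and rows downward; lengths in m; the calibration is good to about 2 mm. A picture is of the moment at which its call begins: read the wrist's pose just before it. camera_info takes no time and is no camera call; for the wrist camera it gives the pose at the moment of the call.
- manip.sign_off(): hands the job in; it is judged then, once.
The state is a dict: "t": time; "joint_pos": joint angles; "dq": joint speeds; "tau": joint torques, N m; "tcp_pos": TCP position; "tcp_rot": TCP orientation; "contact_force": force on the tool from outside, world axes, zero at the start; "moment": the same for the moment, N m; "finger_gap": finger opening in m; "finger_force": force on a finger pad.
Only numpy, scipy, OpenCV 4.12 (cv2) and the standard library are available. Lean on these libraries where they do the work, as an engineer would, in place of code of your own. Each camera call takes 0.05 s, during which the arm holds its last target. There are 200 camera calls.

## Task

Get the spray turntable ready for its locking collar: pull the rubber dust plug out of the pedestal's upper bush and leave it in the parts tray, then take the long spindle (the tallest in the wooden rack) and feed it foot first down through the upper bush and on through the lower one. Finish while still holding it upright and steady, hanging freely from the gripper with its foot showing about 25 mm below the lower bush and clear of the base plate, so that the collar can be slipped on from below; nothing else may hold it up. Leave everything else where it is.

Things in the scene. Friction and masses are not known exactly. Their poses are not given: they have to be found in the camera images.
- stand: Turntable pedestal: grey cast C-frame fixed to the bench. Origin on the bench under the axis of both bushes; local +x points to its column, roughly towards the robot. Base plate 170 x 120 x 14 mm (x -55 to 115 mm); column 34 x 60 mm at x = 86 mm, 144 mm high; two arms reach from it to x = 0, each with a 46 mm round boss and a bronze bush of 19 mm bore. Nothing is above 147 mm.
- bush_top (a point): Centre of the mouth of the upper bush, 147 mm above the bench. The mouth is 28 mm wide and narrows over 6 mm to the 19 mm bore; this bush ends 124 mm above the bench.
- bush_low (a point): Centre of the lower end of the lower bush, on the same vertical axis, 66 mm above the bench (52 mm above the base plate's top). This bush begins 89 mm above the bench with the same 28 mm conical mouth and 19 mm bore.
- plug: Black rubber dust plug, 35 g, at the start standing loosely in the upper bush (it just lifts out). Origin at the centre of its lower end, z up along it: stem 16 mm diameter from 0 to 18 mm, rim 34 mm diameter from 18 to 22 mm (rests on the bush), round grip 20 mm diameter from 22 to 52 mm.
- tray: Fixed aluminium parts tray, 210 mm (its x) by 150 mm (its y), 35 mm high, walls and floor 4 mm thick. Origin at the centre of its underside. A steel collar lies near its -x end; the rest is empty.
- rack: Fixed wooden spindle rack, 200 (its x) x 76 x 60 mm high, origin at the centre of its underside, with three blind 17.5 mm holes in a row along its x, 65 mm apart, their floor 15 mm above the bench. In them stand, in any order, the long spindle, the short spindle and the drift bar.
- spindle: The long steel spindle, about 0.42 kg (varies 25 percent), upright in a hole of the rack. Origin at the centre of its foot, z towards the head: shaft 16 mm diameter from 0 to 140 mm (foot chamfered 2 mm), flange 38 mm diameter to 145 mm, square head 28 x 28 mm (sides along its x and y) to 181 mm. Its x and y start within 0.45 rad of the rack's.
- spindle_foot (a point): Centre of the long spindle's lower end face (the same point as the origin of spindle).
- short_spindle: A spindle like the long one but with a shaft of only 90 mm, standing in the rack; to be left there. Origin at the centre of its foot, total length 131 mm.
- drift: Plain dark steel bar, 16 mm diameter, 115 mm long, standing in the rack; to be left there. Origin at the centre of its foot.
- collar: Steel collar ring, 34 mm outside, 18 mm bore, 14 mm high, lying in the tray near its -x end. Origin at the centre of its underside.
- tin: Closed paint tin, 100 mm diameter, 121 mm high, standing on the bench. Origin at the centre of its underside.
- brush: Flat paint brush, 190 mm long, lying on the bench between robot and pedestal. Origin at its middle, on the bench.
- gun: Gravity-feed spray gun lying on its side, about 140 x 240 x 66 mm. Origin under its body, on the bench.

How it is judged:
On the way, in this order (a step that is already met when the one before it is completed fails the run):
1. the dust plug lies in the parts tray, let go (x of plug in the frame of tray between -0.105 and 0.105 m and y of plug in the frame of tray between -0.075 and 0.075 m and height (world z) of plug below 0.06 m and contact force between plug and the fingers below 0.1 N), for 0.2 s.
2. the long spindle's foot has come through the upper bush (horizontal distance between spindle_foot and bush_top below 0.006 m and height (world z) of spindle_foot below 0.122 m), for 0.05 s.
At the end, for the whole second after the job is handed in: The long spindle is still gripped, at rest, upright (0.06 rad), through both bushes, its foot 10 to 40 mm below the lower bush and within 4 mm of its axis, pushing on the pedestal with under 15 N; the plug lies released in the parts tray (all of step 1 and height (world z) of spindle_foot between 0.026 and 0.056 m and horizontal distance between spindle_foot and bush_low below 0.004 m and angle between spindle's own z axis and vertical below 0.06 rad and linear speed of spindle below 0.03 m/s and contact force between spindle and the fingers above 1 N and contact force between spindle and stand below 15 N); the arm keeps its last pose, push and grip.
It fails at once if another part in the rack is taken out or shoved (distance of any of short_spindle, drift from where it was at the start of the episode above 0.03 m).
It fails at once if a bystander on the bench is pushed away (distance of any of tin, brush, gun from where it was at the start of the episode above 0.04 m).
It fails at once if the collar in the tray is pushed away (distance of collar from where it was at the start of the episode above 0.05 m).
It also fails if it takes over 72 s, if anything falls off the work surface, if the arm or the gripper's body presses on something with over 40 N, if the wrist force passes 120 N, or if a joint passes its speed limit or range.

## Working session

There is one attempt and no reset: what is moved stays moved. The work goes in short steps, Python scripts to look and compute and a tool call to move; the robot and the scene stay as the last step left them, time stands still between calls to the robot, and variables do not carry over. Pictures are saved under pics/ and viewed, at most 10 in all, crops included, and the job is handed in when it is done.

```bash
ls; mkdir -p pics; python3 - <<'E'
from bench import manip
import cv2,numpy as np
for n in ["scene","side","wrist"]:
    i=manip.camera_info(n); im=manip.read_camera(n); cv2.imwrite(f"pics/{n}0.png",im)
    print(n,np.round(i["mtx"],1).tolist(),np.round(i["distortion"],3),np.round(i["pose"],3).tolist())
s=manip.sense();print(s["t"],s["tcp_pos"],s["tcp_rot"],s["finger_gap"])
a=cv2.imread("pics/scene0.png");b=cv2.imread("pics/side0.png")
E
```

```text
bench.py
pics
scene [[387.6, 0.0, 258.9], [0.0, 387.6, 193.4], [0.0, 0.0, 1.0]] [-0.027  0.     0.     0.     0.   ] [[0.858, 0.281, -0.431, 1.048], [0.514, -0.491, 0.703, -0.77], [-0.014, -0.825, -0.565, 0.748], [0.0, 0.0, 0.0, 1.0]]
side [[371.1, 0.0, 252.5], [0.0, 371.1, 190.3], [0.0, 0.0, 1.0]] [0.005 0.    0.    0.    0.   ] [[0.946, -0.174, 0.274, 0.322], [-0.325, -0.501, 0.802, -0.707], [-0.003, -0.848, -0.531, 0.599], [0.0, 0.0, 0.0, 1.0]]
wrist [[300.3, 0.0, 257.8], [0.0, 300.3, 191.0], [0.0, 0.0, 1.0]] [-0.078  0.     0.     0.     0.   ] [[-0.281, -0.917, -0.283, 0.227], [-0.96, 0.269, 0.081, 0.506], [0.002, 0.295, -0.956, 0.373], [0.0, 0.0, 0.0, 1.0]]
0.15 [0.15438529 0.52752158 0.23061372] [ 3.14017124e+00 -9.46963067e-05 -2.84815683e-01] 0.0852054167134562
```

View pics/scene0.png

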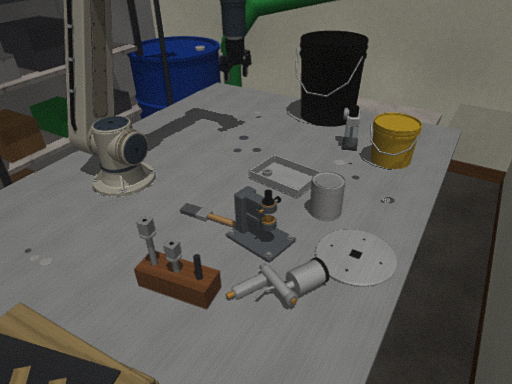

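View pics/side0.png

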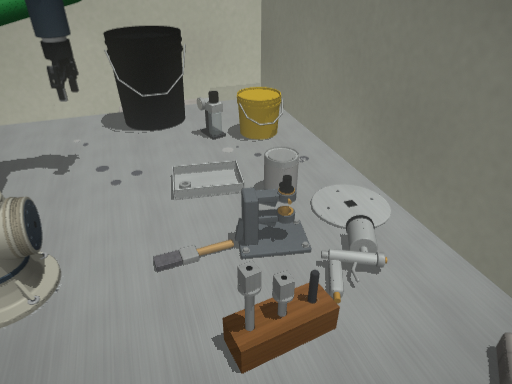

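View pics/wrist0.png

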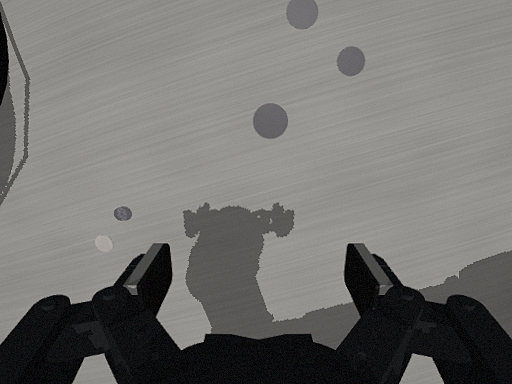

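The scene view shows the plug at about (268,192), the tall spindle's head at (146,220) and the tray at about (285,175). In the side view the same things are at (287,178), (249,268) and (208,178). The wrist view shows only bare bench.

```bash
cat > h.py <<'E'
from bench import manip
import cv2,numpy as np
from scipy.spatial.transform import Rotation as R
def P(i):
    T=np.linalg.inv(i["pose"]); return T
def tri(obs):
    """obs: list of (info, (u,v)); least-squares point + ray miss"""
    A=[];b=[]
    for i,uv in obs:
        x,y=cv2.undistortPoints(np.array([[uv]],float),np.array(i["mtx"]),np.array(i["distortion"]))[0,0]
        M=np.array(i["pose"]);d=M[:3,:3]@[x,y,1];d/=np.linalg.norm(d);Q=np.eye(3)-np.outer(d,d)
        A.append(Q);b.append(Q@M[:3,3])
    A=np.vstack(A);b=np.hstack(b);p,r,*_=np.linalg.lstsq(A,b,rcond=None)
    return p,np.linalg.norm(A@p-b)
def ray(i,uv,z):
    x,y=cv2.undistortPoints(np.array([[uv]],float),np.array(i["mtx"]),np.array(i["distortion"]))[0,0]
    M=np.array(i["pose"]);d=M[:3,:3]@[x,y,1];return M[:3,3]+d*(z-M[2,3])/d[2]
def proj(i,p):
    T=np.linalg.inv(np.array(i["pose"]));r=cv2.Rodrigues(T[:3,:3])[0]
    return cv2.projectPoints(np.atleast_2d(np.array(p,float)),r,T[:3,3],np.array(i["mtx"]),np.array(i["distortion"]))[0][:,0]
def totool(p,s=None):
    s=s or manip.sense(); return R.from_euler('xyz',s["tcp_rot"]).inv().apply(np.array(p)-s["tcp_pos"])
E
python3 - <<'E'
from h import *
a=manip.camera_info("scene");b=manip.camera_info("side")
for n,u,v in [("plugtop",(268,192),(287,178)),("spin",(146,220),(249,268)),("short",(173,244),(284,278)),("drift",(198,257),(314,272)),("tin",(328,181),(281,155)),("collar",(267,174),(185,185))]:
    p,e=tri([(a,u),(b,v)]);print(n,p.round(3),round(e,4))
for uv in [(172,168),(238,163),(243,181),(174,184)]: print(ray(b,uv,.035).round(3))
for uv in [(249,175),(273,158),(320,174),(299,193)]: print(ray(a,uv,.035).round(3))
x=cv2.imread("pics/scene0.png")[150:320,120:340];y=cv2.imread("pics/side0.png")[140:370,150:330]
x=cv2.resize(x,None,fx=2,fy=2,interpolation=2);y=cv2.resize(y,(360,460),interpolation=2)
o=np.zeros((460,800,3),np.uint8);o[:340,:440]=x;o[:,440:]=y;cv2.imwrite("pics/crop1.png",o)
E
```

```text
plugtop [ 0.631 -0.044  0.177] 0.0014
spin [ 0.453 -0.304  0.193] 0.0011
short [ 0.518 -0.295  0.141] 0.0008
drift [ 0.582 -0.284  0.123] 0.0009
tin [0.712 0.18  0.115] 0.0005
collar [0.442 0.281 0.006] 0.0043
[0.415 0.356 0.035]
[0.623 0.319 0.035]
[0.603 0.204 0.035]
[0.406 0.255 0.035]
[0.416 0.198 0.035]
[0.43  0.346 0.035]
[0.629 0.327 0.035]
[0.617 0.184 0.035]
```

View pics/crop1.png

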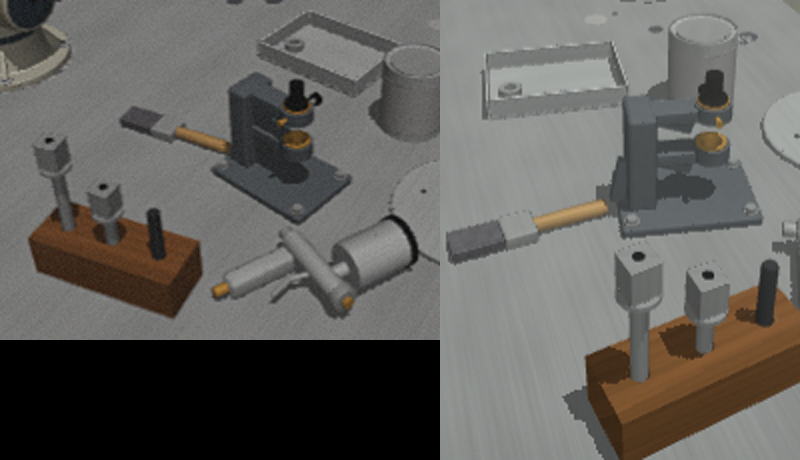

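Careful with the scale: shifts go in mm and turns go in units of 0.2 rad. That gives: 0.134 m is 134, -0.07 m is -70, -0.435 rad is -2.175.

Request:
creep_tool([
  [[40,27,-10,0,0.085],[80,54,-20,0,0.085],[120,80,-30,-0.5,0.085],[160,107,-50,-1,0.085],[200,134,-60,-1.5,0.085],[240,160,-70,-2.175,0.085],[280,187,-70,-2.175,0.085],[320,214,-70,-2.175,0.085]],
])

```text
t: 0.95
tcp_pos: [0.402, 0.2313, 0.3017]
tcp_rot: [-3.141, -0.001, 0.151]
contact_force: [1.0, 1.5, 0.6]
finger_gap: 0.0851
finger_force: 0.0
```

```bash
python3 - <<'E'
from h import *
print(totool([0.631,-0.044,0.30]).round(3))
E
```

```text
[0.185 0.307 0.002]
```

Converted, 0.307 m is 307, 0.09 m is 90.

Request:
creep_tool([
  [[20,40,0,0,0.085],[45,80,0,0,0.085],[70,120,0,0,0.085],[90,160,0,0,0.085],[120,200,0,0,0.085],[140,240,0,0,0.085],[160,275,0,0,0.085],[185,307,0,0,0.085]],
])

```text
t: 1.75
tcp_pos: [0.6306, -0.0449, 0.3012]
tcp_rot: [-3.142, 0.0, 0.149]
contact_force: [0.7, -0.1, 1.6]
finger_gap: 0.085
finger_force: 0.0
```

Request:
creep_tool([
  [[0,0,0,0,0.085],[0,0,0,0,0.085]],
])

```text
t: 1.95
tcp_pos: [0.6303, -0.0436, 0.2997]
tcp_rot: [-3.141, 0.002, 0.149]
contact_force: [-0.2, 0.4, -0.3]
finger_gap: 0.0848
finger_force: 0.0
```

```bash
python3 - <<'E'
from h import *
import pickle
i=manip.camera_info("wrist");im=manip.read_camera("wrist");cv2.imwrite("pics/w1.png",im);pickle.dump(i,open("w1.pkl","wb"))
print(proj(i,[0.631,-0.044,0.181]))
E
```

```text
[[257.5200788  184.29890969]]
```

Request:
creep_tool([
  [[-40,0,0,0,0.085],[-60,0,0,0,0.085],[-60,0,0,0,0.085],[-60,0,0,0,0.085]],
])

```text
t: 2.4
tcp_pos: [0.5701, -0.0511, 0.3025]
tcp_rot: [-3.141, -0.002, 0.152]
contact_force: [0.1, 0.4, 0.0]
finger_gap: 0.0853
finger_force: 0.0
```

```bash
python3 - <<'E'
from h import *
import pickle
i=manip.camera_info("wrist");im=manip.read_camera("wrist");cv2.imwrite("pics/w2.png",im);pickle.dump(i,open("w2.pkl","wb"))
print(proj(i,[0.631,-0.044,0.181]))
a=cv2.imread("pics/w1.png")[60:330,56:456];b=im[60:330,56:456]
cv2.imwrite("pics/w12.png",np.hstack([a,b]))
E
```

```text
[[259.47206294 116.1929006 ]]
```

View pics/w12.png

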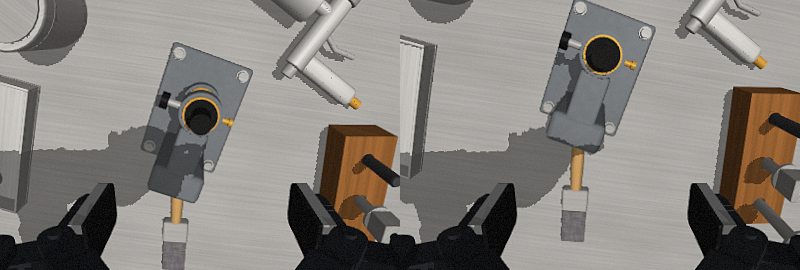

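The wrist crops show the black plug inside the orange bush ring, at about (256,172) in the first full image and (259,114) in the second. Next I segment the ring and the plug.

```bash
python3 - <<'E'
from h import *
import pickle
I=[pickle.load(open(f"w{k}.pkl","rb")) for k in(1,2)]
rc=[];pt=[];o=[]
for k,c in((1,(256,174)),(2,(259,114))):
    im=cv2.imread(f"pics/w{k}.png");hsv=cv2.cvtColor(im,cv2.COLOR_BGR2HSV)
    m=cv2.inRange(hsv,(8,120,60),(30,255,255));ys,xs=np.nonzero(m)
    s=np.hypot(xs-c[0],ys-c[1])<24;q=np.c_[xs[s],ys[s]].astype(np.float32)
    h=cv2.convexHull(q);e=cv2.fitEllipse(h);rc.append(e[0]);print("ring",e,len(q))
    g=(im.max(2)<40).astype(np.uint8);n,l,st,ce=cv2.connectedComponentsWithStats(g)
    j=[j for j in range(1,n) if np.hypot(*(ce[j]-c))<25 and st[j][4]>50];print([(st[j].tolist(),ce[j].round(1)) for j in j])
    o.append(cv2.resize(im[c[1]-40:c[1]+40,c[0]-40:c[0]+40],(400,400),interpolation=cv2.INTER_NEAREST))
print("ring tri",tri(list(zip(I,rc))));print([ray(i,u,.147).round(4) for i,u in zip(I,rc)])
cv2.imwrite("pics/ring.png",np.hstack(o))
E
```

```text
ring ((257.98455810546875, 174.75637817382812), (34.794517517089844, 41.440006256103516), 96.47346496582031) 220
[([241, 160, 32, 35, 852], array([256.5, 176.4]))]
ring ((259.6455383300781, 114.73576354980469), (38.59315872192383, 43.169734954833984), 112.76197052001953) 289
[([242, 98, 34, 34, 925], array([258.4, 114.5]))]
ring tri (array([ 0.63053103, -0.04447001,  0.14369899]), np.float64(4.6763976824374446e-05))
[array([ 0.6314, -0.0444,  0.147 ]), array([ 0.6307, -0.0444,  0.147 ])]
```

View pics/ring.png

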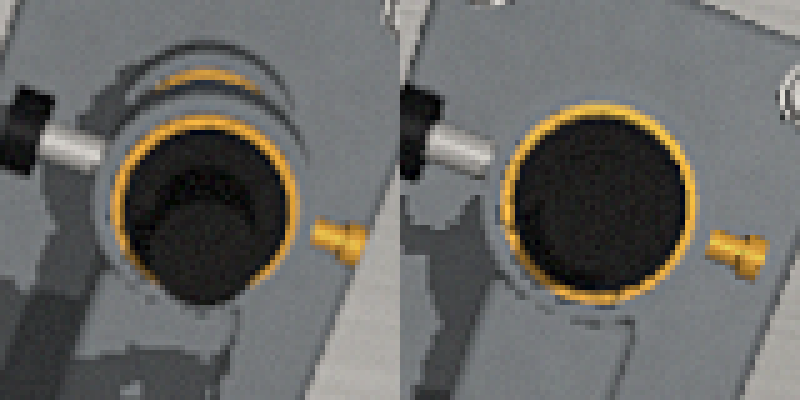

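Converted, 0.06 m is 60, 0.145 m is 145.

Request:
creep_tool([
  [[40,0,20,0,0.06],[60,0,60,0,0.06],[60,0,100,0,0.06],[60,0,130,0,0.06],[60,0,145,0,0.06],[60,0,145,0,0.06],[60,0,145,0,0.06]],
], grip_n=30)

```text
t: 3.15
tcp_pos: [0.6306, -0.0427, 0.1567]
tcp_rot: [3.141, -0.0, 0.151]
contact_force: [0.3, -0.2, 0.1]
finger_gap: 0.0601
finger_force: 0.0
```

Request:
creep_tool([
  [[0,0,0,0,0.03],[0,0,0,0,0],[0,0,0,0,0],[0,0,0,0,0],[0,0,0,0,0]],
], grip_n=30)

```text
t: 3.65
tcp_pos: [0.6306, -0.043, 0.1574]
tcp_rot: [3.141, -0.002, 0.15]
contact_force: [-0.4, 0.8, 4.7]
finger_gap: 0.0188
finger_force: 30.4
```

Request:
creep_tool([
  [[0,0,-30,0,0],[0,0,-70,0,0],[-4,-40,-90,0,0],[-10,-85,-90,0,0],[-15,-130,-90,0,0],[-20,-175,-90,0,0],[-28,-220,-90,0,0],[-33,-265,-90,0,0]],
])

```text
t: 4.45
tcp_pos: [0.5566, 0.2157, 0.2461]
tcp_rot: [-3.142, 0.001, 0.15]
contact_force: [1.1, -0.1, -0.9]
finger_gap: 0.0188
finger_force: 30.0
```

Request:
creep_tool([
  [[-4,-45,0,0,0],[-4,-49,30,0,0],[-4,-49,70,0,0],[-4,-49,110,0,0],[-4,-49,150,0,0],[-4,-49,180,0,0],[-4,-49,180,0,0]],
])

```text
t: 5.15
tcp_pos: [0.5431, 0.26, 0.0612]
tcp_rot: [3.138, 0.01, 0.149]
contact_force: [-0.8, -0.3, -0.6]
finger_gap: 0.0192
finger_force: 30.0
```

```bash
python3 - <<'E'
from h import *
cv2.imwrite("pics/side1.png",cv2.resize(manip.read_camera("side")[100:260,130:330],(800,600)))
E
```

```text
(no output)
```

View pics/side1.png

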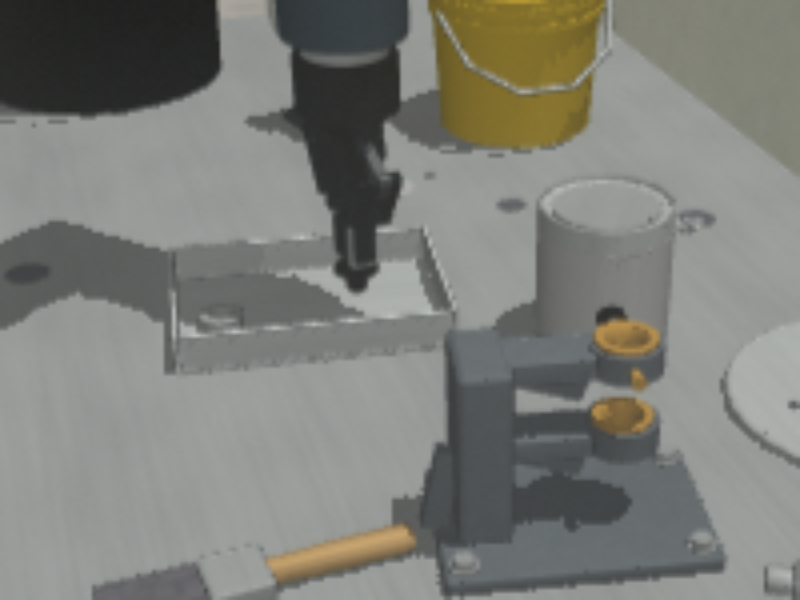

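The plug is held inside the tray walls at about (357,280) in the crop, well away from the collar, and the bushes are now open. I lower and release it.

Converted, 0.026 m is 26, 0.024 m is 24.

Request:
creep_tool([
  [[0,0,12,0,0],[0,0,24,0,0],[0,0,26,0,0],[0,0,26,0,0.02],[0,0,26,0,0.04],[0,0,26,0,0.045],[0,0,26,0,0.045]],
])

```text
t: 5.9
tcp_pos: [0.5467, 0.2622, 0.0408]
tcp_rot: [-3.141, -0.001, 0.15]
contact_force: [0.4, 0.2, -0.2]
finger_gap: 0.0447
finger_force: 0.0
```

Request:
creep_tool([
  [[0,0,-30,0,0.045],[0,0,-70,0,0.045],[0,0,-120,0,0.045],[0,0,-170,0,0.045],[0,0,-220,0,0.045],[0,0,-270,0,0.085],[0,0,-270,0,0.085]],
])

```text
t: 6.6
tcp_pos: [0.5489, 0.2624, 0.3194]
tcp_rot: [-3.136, -0.015, 0.15]
contact_force: [-0.0, 0.4, -0.7]
finger_gap: 0.0723
finger_force: 0.0
```

```bash
python3 - <<'E'
from h import *
p,_=tri([(manip.camera_info("wrist"),(256,190))]*1) if 0 else (0,0)
i=manip.camera_info("wrist");im=manip.read_camera("wrist")
g=(im.max(2)<45).astype(np.uint8);n,l,st,ce=cv2.connectedComponentsWithStats(g)
print([(ce[j].round(),st[j][4],ray(i,ce[j],.03).round(3)) for j in range(1,n) if st[j][4]>80])
print(totool([0.453,-0.304,0.32]))
E
```

```text
[(array([24., 79.]), np.int32(371), array([0.612, 0.616, 0.03 ])), (array([420., 137.]), np.int32(199), array([0.613, 0.034, 0.03 ])), (array([473., 148.]), np.int32(498), array([ 0.61 , -0.056,  0.03 ])), (array([500., 155.]), np.int32(745), array([ 0.608, -0.103,  0.03 ])), (array([259., 157.]), np.int32(369), array([0.547, 0.261, 0.03 ])), (array([448., 193.]), np.int32(1413), array([ 0.536, -0.037,  0.03 ])), (array([257., 337.]), np.int32(35921), array([0.226, 0.216, 0.03 ]))]
[-0.17835043  0.54604274 -0.00855719]
```

Converted, -0.09 m is -90, 0.09 m is 90.

Request:
creep_tool([
  [[-15,45,0,0,0.085],[-30,90,0,0,0.085],[-45,135,0,0,0.085],[-60,180,0,0,0.085],[-75,225,0,0,0.085],[-90,270,0,0,0.085],[-105,315,0,0,0.085],[-120,360,0,0,0.085]],
])

```text
t: 7.45
tcp_pos: [0.4805, -0.1135, 0.3097]
tcp_rot: [-3.141, 0.001, 0.151]
contact_force: [1.3, -0.4, 0.4]
finger_gap: 0.0849
finger_force: 0.0
```

Request:
creep_tool([
  [[-15,45,0,0,0.085],[-30,90,0,0,0.085],[-45,135,0,0,0.085],[-58,175,0,0,0.085],[-58,186,0,0,0.085],[-58,186,0,0,0.085],[-58,186,0,0,0.085]],
])

```text
t: 8.15
tcp_pos: [0.4521, -0.304, 0.3097]
tcp_rot: [-3.141, 0.001, 0.15]
contact_force: [0.3, -0.2, -1.1]
finger_gap: 0.0849
finger_force: 0.0
```

```bash
python3 - <<'E'
from h import *
import pickle
i=manip.camera_info("wrist");im=manip.read_camera("wrist");cv2.imwrite("pics/w3.png",im);pickle.dump(i,open("w3.pkl","wb"))
print(proj(i,[0.453,-0.304,0.196]))
E
```

```text
[[257.24522562 185.82561935]]
```

Request:
creep_tool([
  [[-40,0,0,0,0.085],[-50,0,0,0,0.085],[-50,0,0,0,0.085],[-50,0,0,0,0.085]],
])

```text
t: 8.6
tcp_pos: [0.4032, -0.3112, 0.3106]
tcp_rot: [3.141, -0.001, 0.151]
contact_force: [0.5, 0.2, 0.2]
finger_gap: 0.085
finger_force: 0.0
```

```bash
python3 - <<'E'
from h import *
import pickle
i=manip.camera_info("wrist");im=manip.read_camera("wrist");cv2.imwrite("pics/w4.png",im);pickle.dump(i,open("w4.pkl","wb"))
c=proj(i,[0.453,-0.304,0.196])[0];print(c)
a=cv2.imread("pics/w3.png");o=[]
for k,im in((3,a),(4,im)):
    c=proj(pickle.load(open(f"w{k}.pkl","rb")),[0.453,-0.304,0.196])[0].round().astype(int);c=np.maximum(c,50);print(k,c-50)
    o.append(cv2.resize(im[c[1]-50:c[1]+50,c[0]-50:c[0]+50],(400,400),interpolation=cv2.INTER_CUBIC))
cv2.imwrite("pics/w34.png",np.hstack(o))
E
```

```text
[257.28555923 129.66424333]
3 [207 136]
4 [207  80]
```

View pics/w34.png

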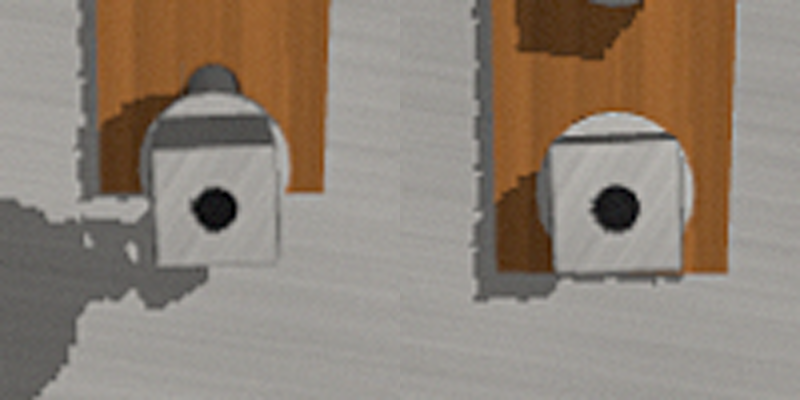

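The crops show the tall head's square top with its centre dot at (215,208) and (216,207). It is almost aligned with the tool, rotated slightly counter-clockwise.

```bash
python3 - <<'E'
from h import *
import pickle
I=[pickle.load(open(f"w{k}.pkl","rb")) for k in(3,4)]
f=lambda p,o:(np.array(p)/4+o-.375)
d=[f((215,208),(207,136)),f((216,207),(207,80))]
print("dot",tri(list(zip(I,d))))
C=[[f(p,(207,136)) for p in((153,150),(273,142),(278,263),(158,266))],[f(p,(207,80)) for p in((152,140),(279,137),(283,270),(156,274))]]
for i,c in zip(I,C):
    w=np.array([ray(i,p,.196) for p in c]);print("ctr",w.mean(0).round(4),"sides",np.linalg.norm(np.roll(w,-1,0)-w,axis=1).round(4))
    e=np.roll(w,-1,0)-w;a=np.arctan2(e[:,1],e[:,0]);print("yaw",((a+np.pi/4)%(np.pi/2)-np.pi/4).round(3))
for i,u in zip(I,d): print(ray(i,u,.196).round(4))
E
```

```text
dot (array([ 0.45212185, -0.30696298,  0.19720418]), np.float64(3.11678980817146e-05))
ctr [ 0.4522 -0.307   0.196 ] sides [0.0264 0.0281 0.0271 0.027 ]
yaw [0.218 0.207 0.176 0.179]
ctr [ 0.4522 -0.3073  0.196 ] sides [0.0265 0.028  0.0273 0.0282]
yaw [0.174 0.198 0.183 0.17 ]
[ 0.4518 -0.307   0.196 ]
[ 0.452 -0.307  0.196]
```

Converted, 0.145 m is 145, 0.049 m is 49, -0.033 rad is -0.165.

Request:
creep_tool([
  [[35,3,0,-0.15,0.07],[49,3,30,-0.165,0.07],[49,3,70,-0.165,0.07],[49,3,110,-0.165,0.07],[49,3,135,-0.165,0.07],[49,3,145,-0.165,0.07],[49,3,145,-0.165,0.07],[49,3,145,-0.165,0.07]],
], grip_n=80)

```text
t: 9.45
tcp_pos: [0.4527, -0.308, 0.1667]
tcp_rot: [3.14, -0.002, 0.184]
contact_force: [0.7, 0.5, 0.3]
finger_gap: 0.0699
finger_force: 0.0
```

Request:
creep_tool([
  [[0,0,0,0,0.04],[0,0,0,0,0],[0,0,0,0,0],[0,0,0,0,0],[0,0,0,0,0],[0,0,0,0,0]],
], grip_n=80)

```text
t: 10.05
tcp_pos: [0.4521, -0.3079, 0.1664]
tcp_rot: [3.14, -0.002, 0.183]
contact_force: [0.2, 1.5, 5.8]
finger_gap: 0.0269
finger_force: 79.3
```

Request:
creep_tool([
  [[0,0,-10,0,0],[0,0,-30,0,0],[0,0,-55,0,0],[0,0,-85,0,0],[0,0,-120,0,0],[0,0,-150,0,0],[0,0,-165,0,0],[0,0,-165,0,0]],
], grip_n=80)

```text
t: 10.85
tcp_pos: [0.4521, -0.3079, 0.3322]
tcp_rot: [3.14, -0.003, 0.183]
contact_force: [-0.3, -0.1, -4.2]
finger_gap: 0.0266
finger_force: 79.8
```

```bash
python3 - <<'E'
from h import *
s=manip.sense();print(s["contact_force"],s["moment"]);print(totool([0.6305,-0.0435,0.33]))
cv2.imwrite("pics/s2.png",manip.read_camera("side"));cv2.imwrite("pics/c2.png",manip.read_camera("scene"))
a=proj(manip.camera_info("side"),[[0.452,-.307,.18],[0.452,-.307,.361]]);print(a)
E
```

```text
[-0.28562417 -0.14882738 -4.18459027] [ 0.00931184 -0.04885852  0.01372746]
[ 0.22357557 -0.2275254   0.00242415]
[[248.68108759 275.03096409]
 [247.56771115 173.83794521]]
```

Request:
creep_tool([
  [[20,-20,0,0,0],[55,-55,0,0,0],[85,-85,0,0,0],[115,-115,0,0,0],[145,-145,0,0,0],[175,-175,0,0,0],[205,-205,0,0,0],[223.5,-227.5,0,0,0]],
])

```text
t: 11.75
tcp_pos: [0.6305, -0.0405, 0.3269]
tcp_rot: [-3.14, 0.005, 0.185]
contact_force: [-0.7, -0.4, -4.5]
finger_gap: 0.027
finger_force: 79.8
```

Request:
creep_tool([
  [[0,0,0,0,0],[0,0,0,0,0],[0,0,0,0,0],[0,0,0,0,0]],
])

```text
t: 12.15
tcp_pos: [0.6294, -0.0441, 0.3302]
tcp_rot: [3.142, 0.001, 0.182]
contact_force: [-0.2, 0.1, -3.2]
finger_gap: 0.0268
finger_force: 79.9
```

```bash
python3 - <<'E'
from h import *
a=manip.read_camera("side");b=manip.read_camera("scene")
cv2.imwrite("pics/s3.png",a);cv2.imwrite("pics/c3.png",b)
o=[]
for n,im in(("side",a),("scene",b)):
    i=manip.camera_info(n);q=proj(i,[[0.6305,-.0435,.147],[0.6305,-.0435,.066],[0.6305,-.0435,.18]]);c=q[0].round().astype(int);print(n,q.round(1).tolist(),"crop0",c-50)
    o.append(cv2.resize(im[c[1]-50:c[1]+50,c[0]-50:c[0]+50],(400,400),interpolation=cv2.INTER_CUBIC))
cv2.imwrite("pics/sc3.png",np.hstack(o))
E
```

```text
side [[286.1, 188.9], [284.5, 217.3], [286.7, 176.5]] crop0 [236 139]
scene [[267.8, 201.7], [267.8, 225.4], [267.8, 191.4]] crop0 [218 152]
```

View pics/sc3.png

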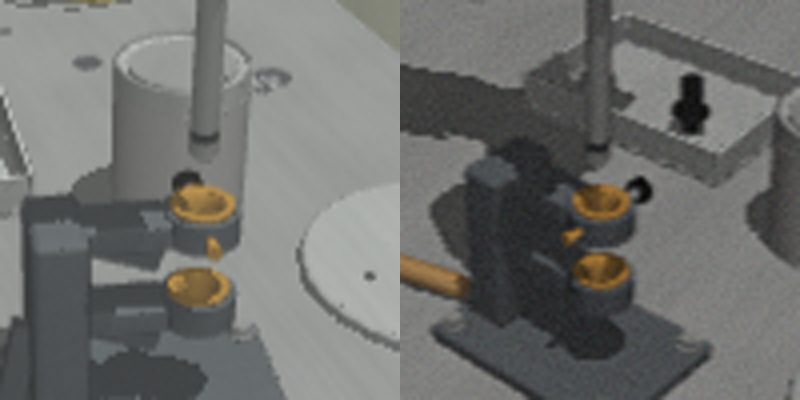

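The plug stands released in the tray at about (690,103) in the right-hand half. The foot hangs over the upper bush in both views, with shaft against bush at x of 205/203 in the side view and 599/602 in the scene view, so it is within about 2 mm. I descend while watching the forces.

Converted, 0.055 m is 55, 0.049 m is 49.

Request:
creep_tool([
  [[1.5,0,10,0,0],[1.5,0,25,0,0],[1.5,0,35,0,0],[1.5,0,42,0,0],[1.5,0,49,0,0],[1.5,0,55,0,0],[1.5,0,55,0,0],[1.5,0,55,0,0]],
])

```text
t: 13.05
tcp_pos: [0.6315, -0.043, 0.2756]
tcp_rot: [3.141, -0.0, 0.183]
contact_force: [-0.6, -0.1, -3.4]
finger_gap: 0.0269
finger_force: 79.9
```

```bash
python3 - <<'E'
from h import *
s=manip.sense();print(s["tcp_pos"],s["contact_force"],s["moment"])
E
```

```text
[ 0.63152489 -0.04297812  0.27555875] [-0.56669655 -0.12299391 -3.35018283] [ 0.03715241 -0.01346396 -0.01895027]
```

Converted, 0.046 m is 46, 0.04 m is 40.

Request:
creep_tool([
  [[0,0,10,0,0],[0,0,20,0,0],[0,0,28,0,0],[0,0,34,0,0],[0,0,40,0,0],[0,0,46,0,0],[0,0,46,0,0],[0,0,46,0,0]],
])

```text
t: 13.85
tcp_pos: [0.6315, -0.043, 0.2294]
tcp_rot: [3.141, -0.0, 0.183]
contact_force: [-0.1, -0.4, -3.7]
finger_gap: 0.0267
finger_force: 79.9
```

```bash
python3 - <<'E'
from h import *
s=manip.sense();print(s["tcp_pos"],s["contact_force"],s["moment"])
E
```

```text
[ 0.63147737 -0.04301294  0.22937747] [-0.08954099 -0.40071142 -3.74415402] [-0.03759226 -0.03592448 -0.01239966]
```

Request:
creep_tool([
  [[0,0,8,0,0],[0,0,16,0,0],[0,0,24,0,0],[0,0,31,0,0],[0,0,36,0,0],[0,0,38,0,0],[0,0,38,0,0],[0,0,38,0,0]],
])

```text
t: 14.65
tcp_pos: [0.6316, -0.043, 0.1916]
tcp_rot: [3.141, -0.001, 0.183]
contact_force: [0.3, 0.3, -3.8]
finger_gap: 0.0265
finger_force: 80.0
```

Request:
creep_tool([
  [[0,0,0,0,0],[0,0,0,0,0],[0,0,0,0,0],[0,0,0,0,0]],
])

```text
t: 15.05
tcp_pos: [0.6315, -0.0429, 0.1914]
tcp_rot: [-3.142, -0.0, 0.183]
contact_force: [-0.5, 1.2, -3.7]
finger_gap: 0.0264
finger_force: 80.0
```

```bash
python3 - <<'E'
from h import *
s=manip.sense();print(s["tcp_pos"],s["contact_force"],s["moment"])
a=manip.read_camera("side");b=manip.read_camera("scene")
o=[]
for n,im in(("side",a),("scene",b)):
    i=manip.camera_info(n);q=proj(i,[[0.6315,-.043,.147],[0.6315,-.043,.066],[0.6315,-.043,.041]]);c=q[0].round().astype(int);print(n,q.round(1).tolist(),"crop0",c-50)
    o.append(cv2.resize(im[c[1]-50:c[1]+50,c[0]-50:c[0]+50],(400,400),interpolation=cv2.INTER_CUBIC))
cv2.imwrite("pics/sc4.png",np.hstack(o))
E
```

```text
[ 0.63145611 -0.04290025  0.19136028] [-0.47576234  1.20905498 -3.71904101] [-0.00270535 -0.01643345  0.00661712]
side [[286.4, 188.8], [284.8, 217.1], [284.4, 225.4]] crop0 [236 139]
scene [[268.2, 201.7], [268.2, 225.4], [268.2, 232.3]] crop0 [218 152]
```

View pics/sc4.png

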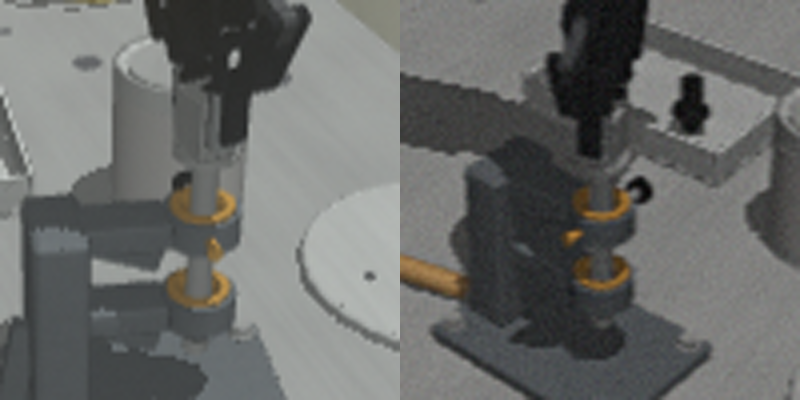

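The spindle runs through both bushes, at x≈203 in the side view and x≈602 in the scene view. Its foot shows below the lower bush, the wrist force is just its weight, and the plug stands in the tray.

```bash
python3 -c "
from bench import manip
print(manip.sign_off())"
```

```text
the job is handed in; nothing more can be done
None
```

I handed the job in at about 15 s of the 72 s allowed; no verdict came back. The dust plug stands released in the tray, and the long spindle hangs from the gripper through both bushes with its foot about 25 mm below the lower one and only its own weight on the wrist.

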